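Gauge a card-edge socket and show the blade to the inspection camera

ROBOT

A 6-joint arm with a two-finger parallel gripper is mounted at the origin on the work surface. World frame = base frame: x ahead of the robot, y to its left, z up, the work surface at z = 0. Lengths are in mm, angles in degrees, forces in N, time in s.
With the tool pointing down it reaches from about 300 to 850 mm from the base axis. Payload 4.2 kg.
Tool frame: the origin (TCP) lies at the very end of the fingers, on their centre line; the grasp point (between the pads) lies 19 mm behind it; z points along the fingers, y is the line along which they close (so a half turn about z gives the same grasp; the last joint's range is limited). The gripper opens to 91 mm and grips with 3 to 60 N. Pads are 32 mm wide; open, the fingers measure 118 mm over their backs; the gripper's body (76 mm by 178 mm) begins 60 mm behind the grasp point.
Start: joints at [-73.339, 18.312, 89.639, -0, 72.044, -1.146], TCP at [175.85, -547.467, 213.976] pointing down, gripper open.
Joint ranges: [-177.97, 177.97], [-48.28, 115.42], [12.27, 149.76], [-77.06, 257.06], [2.81, 150.46], [-146.56, 146.56]. Speed limits (degrees/s): [147.25, 147.25, 180, 180, 180, 180].

INTERFACE

Orientations are given as [roll, pitch, yaw] about the fixed x, y, z axes, in that order (R = Rz(yaw) Ry(pitch) Rx(roll)).
In Python, from workcell import * gives the robot as it stands.
- The arm moves only by the tool move_arm, never from a script. Its argument "motion" is a list of rows, each a list of 3 entries, a list of its own where there are three numbers: the finger opening in mm, from 0 to 91.2, then the shift along the world's x, y, z in units of 25 mm (1.0 is 25 mm), then the turn, a rotation vector about the world's x, y, z in units of 4 degrees (1.0 is 4 degrees). In form: [[grip, [x, y, z], [ax, ay, az]], ...]. A call has 1 to 20 rows; each row shifts and turns the commanded pose from where the row before left it; what a row does not reach is not made up. A row lasts 1/12 s, in which the tool goes at most 41.7 mm and 7.16 degrees, less where a joint would pass 70% of its speed; a pose out of reach is approached as far as the arm can. A call with a number of a shift or a turn outside -1 to 1 is refused whole. A call with a gripper value outside its range is refused whole. The fingers move at their own pace and stop on an object; "grip_force" is the grip in N (left out, the last holds). Time passes only in rows, so rows that do not move let the fingers close. It gives the time, the measured TCP pose, the force, the opening and the grip force at its end, in the units of the state.
- state(): the state, without advancing time (a new reading comes with each control period).
- grab_frame(name): name is "scene" or "top" or "wrist"; returns the picture (384x512x3 uint8, blue, green, red); there is no depth.
- camera_info(name): a dict with "fx", "fy", "cx", "cy" (pixels), "rvec" (rotation vector, rad) and "tvec" (3), from world to camera coordinates, as OpenCV has them. Camera axes: x right, y down, z forward; pixel columns grow to the right and rows downward; lengths in mm; the calibration is good to about 2 mm. A picture is of the moment at which its call begins: read the wrist's pose just before it. camera_info takes no time and is no camera call; for the wrist camera it gives the pose at the moment of the call.
- job_done(): hands the job in; it is judged then, once.
The state is a dict: "time_s": time; "qpos": joint angles; "qvel": joint speeds; "effort": joint torques, N m; "ee_pos": TCP position; "ee_rot": TCP orientation; "force": force on the tool from outside, world axes, zero at the start; "torque": the same for the moment, N m; "gripper_width": finger opening in mm; "gripper_force": force on a finger pad.
Only numpy, scipy, OpenCV 4.12 (cv2) and the standard library are available. Lean on these libraries where they do the work, as an engineer would, in place of code of your own. Each camera call takes 0.05 s, during which the arm holds its last target. There are 200 camera calls.

TASK

Take the gauge with the wide blade out of its rack and push the blade down into the long slot of the socket on the keypad board until it reaches the bottom. Then draw it out again and present it to the inspection camera: the middle of the blade 12 cm straight in front of the lens, one flat of the blade square to the lens, its width level and its grip uppermost. Finish while holding it there still in the gripper, clear of everything else, and leave the other things where they are.

Things in the scene. Friction and masses are not known exactly. Their poses are not given: they have to be found in the camera images.
- wide_gauge: the gauge to use, loose: flat steel blade 30 mm wide (y), 3 mm thick (x), 45 mm long (z 0 to 45), under a black grip block 44 (y) x 16 (x) x 40 mm (z 45 to 85). Origin: middle of the blade's tip; z runs from tip to grip. 60 to 110 g. Starts upright in the rack, blade down, grip 50 to 90 mm above the table, with up to 2 mm of play. Both flats alike
- wide_gauge_blade (a point): the point to be shown to the camera: the middle of the wide blade, 20 mm above its tip on the gauge's z axis; axes as the gauge's
- narrow_gauge: a second, loose gauge with a blade only 16 mm wide under a narrower grip, 24 (y) x 16 (x) x 40 mm; it stands in the other place of the rack and is to be left there (which place is which varies). Origin and axes as for the wide gauge
- rack: fixed aluminium block 56 (x) x 150 (y) x 50 mm tall with two slots 7 (x) by 34 mm (y), 48 mm deep, at y = -38 and +38 mm, each holding a gauge by its shoulders. Origin: centre of the underside. It and the keypad board swap places from start to start
- board: fixed test plate 130 (x) x 154 (y) mm carrying a black keypad board, surface 14 mm above the table; rows of small white push buttons, up to 24 mm above the table, cover its far (+x) half, and two sockets stand on its near half. Origin: centre of the underside
- long_socket_mouth (a point): centre of the slot's mouth, in the top of the long-slot socket: a fixed white housing 26 (x) x 60 (y) x 36 mm tall with brass contacts, its top 50 mm above the table. Slot 34 mm long (y), 6 mm wide (x), 30 mm deep, 2 mm chamfer at the mouth; z points up. It and the short-slot socket, 72 mm away, swap places from start to start
- long_socket_floor (a point): centre of the bottom of that slot, 30 mm below its mouth, same axes; the blade's tip has to come down to this point. 15 mm of blade then still stands above the socket
- short_socket: the other fixed socket on the board: same housing, but its slot is only 20 mm long, so the wide blade does not fit; not used. Origin: centre of its underside
- camera_stand: fixed stand of the inspection camera: white foot 120 (x) x 130 mm (y), from 30 mm before the origin to 90 mm behind it, steel column 62 mm behind it, 360 mm tall. Origin: on the foot's underside, below the head's tilting axis; the camera looks to the stand's -x, roughly towards the robot
- lens (a point): centre of the inspection camera's front glass: white head 42 mm square with a black barrel 42 mm across, glass about 0.25 to 0.28 m above the table, looking 20 to 37 degrees below the horizontal (varies; stiffly clamped, do not push it). -x is where the lens looks, x points back into the camera, y is level, z is up across the view
- focus (a point): the empty point in the air 120 mm straight in front of the lens, where the middle of the blade must be, about 0.18 to 0.24 m above the table; axes as the lens's. The gauge is presented well when its axes agree with these (its x along the lens axis, either way round, its y level, its z up)
- cap_jar: loose clear jar, 48 mm across, 60 mm tall, to be left alone; origin under its centre
- relay: loose small relay, 28 x 40 x 29 mm, to be left alone; origin under its centre
- spare_socket: loose spare white socket housing without a slot, 26 x 60 x 30 mm, lying off the board, to be left alone; origin under its centre
- screwdriver: loose screwdriver 170 mm long lying near the robot, to be left alone
- parts_tray: low white divided tray, 110 x 140 x 25 mm, with small parts, to be left alone; origin under its centre
Things that resemble listed ones, but are neither listed nor needed, are in the scene too. What is shaped like the board but pink is not meant. Of the things that look like the rack, the larger one is meant.

How it is judged:
By the outcome, as a careful person would: the job done as asked, in the order asked, and still so for the second after the job is handed in, while the arm keeps its last pose, push and grip.
It also fails if it takes over 61 s, if anything falls off the work surface, if the arm or the gripper's body presses on something with over 40 N, if the wrist force passes 120 N, or if a joint passes its speed limit or range.

## Working session

There is one attempt and no reset: what is moved stays moved. The work goes in short steps, Python scripts to look and compute and a tool call to move; the robot and the scene stay as the last step left them, time stands still between calls to the robot, and variables do not carry over. Pictures are saved under pics/ and viewed, at most 10 in all, crops included, and the job is handed in when it is done.

Besides the shell and the picture viewer there is one more tool, called as name(argument=value, ...), one argument or row to a line, values as JSON. move_arm: Moves the arm, as the interface text tells. Shifts and turns lie within -1 to 1; 1 stands for 25 mm of shift or 4 degrees of turn. Its arguments: {"type":"object","properties":{"motion":{"type":"array","items":{"type":"array"}},"grip_force":{"type":"number"}},"required":["motion"]}

```bash
mkdir -p pics; python3 - <<'E'
from workcell import *
import cv2
print(state())
for n in("scene","top"):
    cv2.imwrite(f"pics/{n}0.png",cv2.resize(grab_frame(n),(800,600),interpolation=cv2.INTER_CUBIC)); print(n,camera_info(n))
E
```

```text
{'time_s': 0.0, 'qpos': array([-7.33377872e+01,  1.83530438e+01,  8.97072281e+01,  1.72709106e-04,
        7.20426824e+01, -1.14897962e+00]), 'qvel': array([ 0.05960529, -0.03443056,  0.02006639,  0.08069165, -0.03191272,
       -0.04895846]), 'effort': array([ 2.84594513e-03, -4.12455618e+01, -2.31967878e+01,  7.28611182e-02,
        4.54461202e-02, -1.43171624e-04]), 'ee_pos': array([ 175.70933641, -546.96520132,  213.10064267]), 'ee_rot': array([-1.79897070e+02, -2.22861999e-03,  1.78111371e+01]), 'force': array([ 0.30993151, -0.17843489, -0.1945897 ]), 'torque': array([ 0.02298061, -0.0272327 ,  0.03791571]), 'gripper_force': 0.0, 'gripper_width': 91.41331279332685}
scene {'fx': 346.5574485765689, 'fy': 346.5574485765689, 'cx': 251.28432337342255, 'cy': 187.17980463919767, 'rvec': array([ 1.99521853,  0.86113959, -0.4696638 ]), 'tvec': array([-320.83972468,  -72.48904636, 1463.75161625])}
top {'fx': 488.86211042670607, 'fy': 488.86211042670607, 'cx': 265.7449940458533, 'cy': 194.2247016165278, 'rvec': array([ 2.13742175, -2.15421357,  0.17699628]), 'tvec': array([ -50.90140085,  553.53082449, 1541.66546398])}
```

View pics/top0.png

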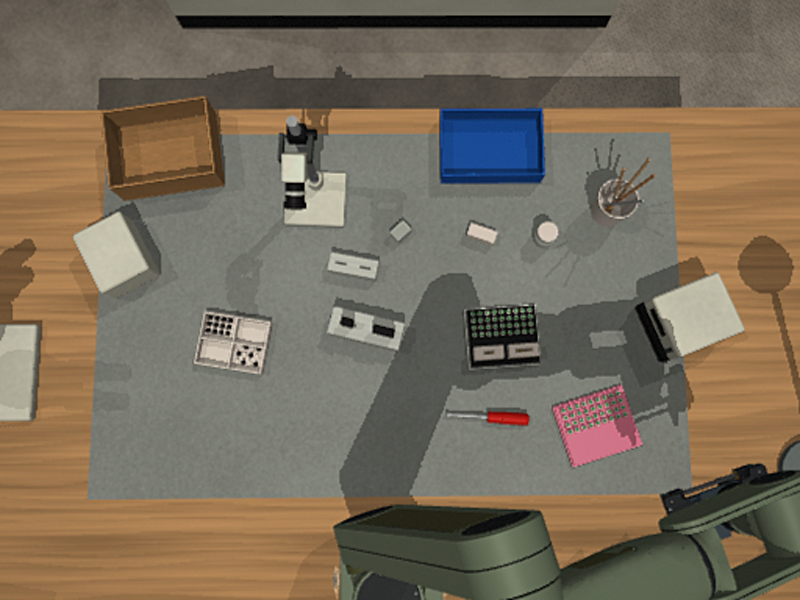

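View pics/scene0.png

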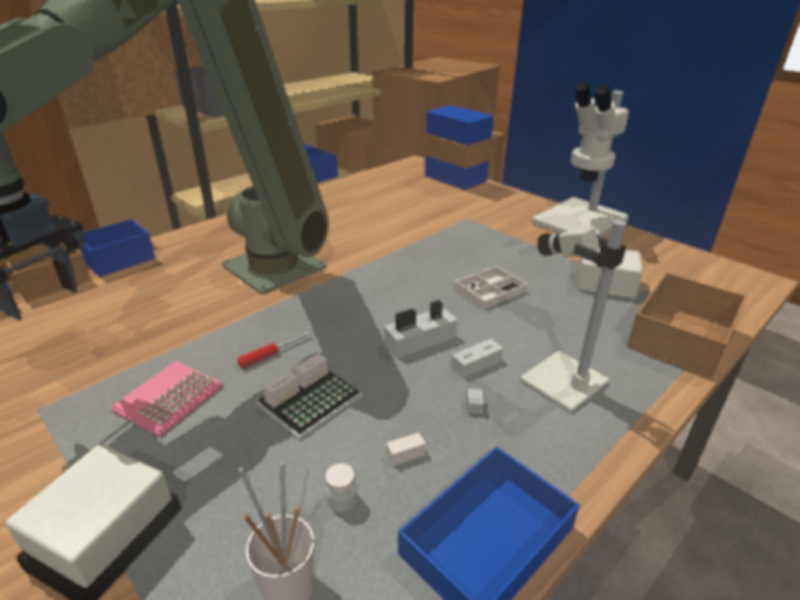

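The top view shows the rack at (366,325) with the wide gauge at its right (383,331). The board is at (502,337) with sockets at (489,352) and (523,350), and the camera stand at about (315,195) with its barrel at (294,195).

```bash
cat > h.py <<'E'
from workcell import *
import cv2, numpy as np
from scipy.spatial.transform import Rotation as R
def cam(n):
    c=camera_info(n); M=cv2.Rodrigues(np.array(c["rvec"]))[0]; return c,M,np.array(c["tvec"])
def ray(c,u,v):
    c,M,t=c; d=M.T@np.array([(u-c["cx"])/c["fx"],(v-c["cy"])/c["fy"],1]); return -M.T@t,d/np.linalg.norm(d)
def atz(c,u,v,z):
    o,d=ray(c,u,v); return o+d*(z-o[2])/d[2]
def tri(c1,p1,c2,p2):
    o,d=ray(c1,*p1); q,e=ray(c2,*p2)
    A=np.array([d,-e]).T; s=np.linalg.lstsq(A,q-o,rcond=None)[0]
    a,b=o+s[0]*d,q+s[1]*e; return (a+b)/2,np.linalg.norm(a-b)
def px(c,P):
    c,M,t=c; p=M@np.array(P)+t; return p[:2]/p[2]*c["fx"]+[c["cx"],c["cy"]]
E
python3 - <<'E'
from h import *
np.set_printoptions(precision=1,suppress=True)
k=512/800
T=cam("top"); S=cam("scene")
for n,u,v,z in [("wide",383,328,90),("narrow",347,322,90),("rackL",331,302,50),("rackR",405,317,50),("sockL",489,352,50),("sockR",523,350,50),("boardTL",465,308,14),("boardTR",536,305,14),("footTR",345,172,8),("footBR",344,226,8),("footBL",285,226,8)]:
    print(n,atz(T,u*k,v*k,z))
print(tri(T,(294*k,203*k),S,(546*k,244*k)))
s=state();print(camera_info("wrist")); 
c,M,t=cam("wrist"); print("wristcam pos",-M.T@t, "axis",M[2])
E
```

```text
wide [496.6  10.2  90. ]
narrow [509.2  82.3  90. ]
rackL [556.3 118.7  50. ]
rackR [524.  -33.9  50. ]
sockL [ 450.4 -205.3   50. ]
sockR [ 454.  -275.1   50. ]
boardTL [ 547.2 -160.6   14. ]
boardTR [ 552.6 -311.1   14. ]
footTR [849.4  94.8   8. ]
footBR [728.5  96.3   8. ]
footBL [729.2 223.1   8. ]
(array([701. , 163.4, 272.4]), np.float64(3.589079915604625))
{'fx': 330.78725011572425, 'fy': 330.78725011572425, 'cx': 257.8674602128286, 'cy': 187.66102419371222, 'rvec': array([-2.4,  1.7,  0.2]), 'tvec': array([-574.4,  -29.5,  392.6])}
wristcam pos [ 245.5 -525.5  385.3] axis [-0.2 -0.1 -1. ]
```

move_arm(
  motion=[
    [91, [0.66, 0.62, 0.04], [0, 0, 0.95]],
    [91, [0.66, 0.62, 0.04], [0, 0, 0.95]],
    [91, [0.66, 0.62, 0.04], [0, 0, 0.95]],
    [91, [0.66, 0.62, 0.04], [0, 0, 0.95]],
    [91, [0.66, 0.62, 0.04], [0, 0, 0.95]],
    [91, [0.66, 0.62, 0.04], [0, 0, 0.95]],
    [91, [0.66, 0.62, 0.04], [0, 0, 0.95]],
    [91, [0.66, 0.62, 0.04], [0, 0, 0.95]],
    [91, [0.66, 0.62, 0.04], [0, 0, 0.95]],
    [91, [0.66, 0.62, 0.04], [0, 0, 0.95]],
    [91, [0.66, 0.62, 0.04], [0, 0, 0.95]],
    [91, [0.66, 0.62, 0.04], [0, 0, 0.95]],
    [91, [0.66, 0.62, 0.04], [0, 0, 0.95]],
    [91, [0.66, 0.62, 0.04], [0, 0, 0.95]],
    [91, [0.66, 0.62, 0.04], [0, 0, 0.95]],
    [91, [0.66, 0.62, 0.04], [0, 0, 0.95]],
    [91, [0, 0, 0], [0, 0, 0]],
    [91, [0, 0, 0], [0, 0, 0]],
    [91, [0, 0, 0], [0, 0, 0]],
  ],
)

```text
time_s: 1.68
ee_pos: [439.3, -299.6, 229.6]
ee_rot: [-179.9, 0.0, 78.6]
force: [0.1, 0.2, 0.3]
gripper_width: 91.2
gripper_force: 0.0
```

```bash
cat > look.py <<'E'
import sys
from h import *
import pickle
n=sys.argv[1]; s=state(); c=cam("wrist"); f=grab_frame("wrist")
cv2.imwrite(f"pics/{n}_raw.png",f); pickle.dump(c,open(f"pics/{n}.pkl","wb"))
cv2.imwrite(f"pics/{n}.png",cv2.resize(f,(800,600),interpolation=cv2.INTER_CUBIC))
print(s["time_s"],s["ee_pos"],s["ee_rot"],s["qpos"])
E
python3 look.py w1
```

```text
1.6833 [ 439.32081728 -299.60955942  229.62089552] [-1.79942296e+02  1.05965636e-02  7.85775722e+01] [-3.55115578e+01  1.38687205e+01  9.36513776e+01 -3.48329626e-02
  7.25282584e+01 -2.40786526e+01]
```

View pics/w1.png

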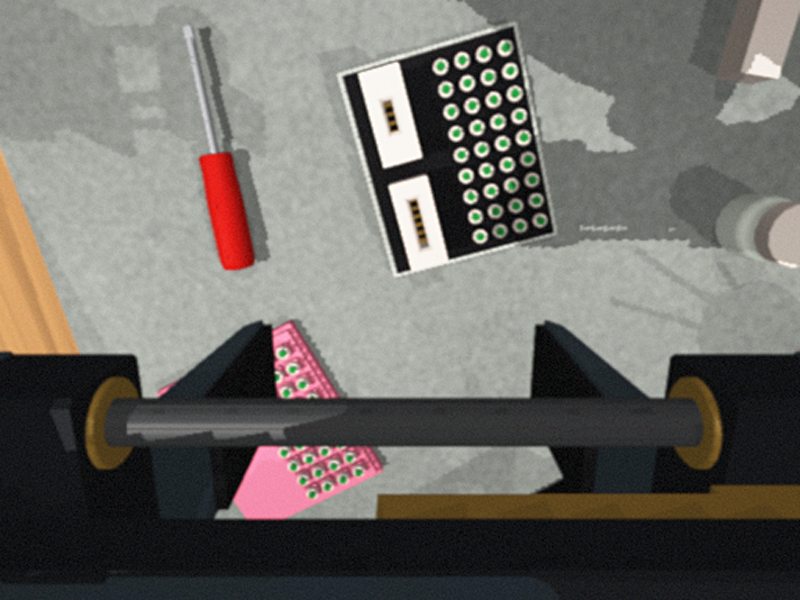

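The long slot is the lower (-y) one, centred at (418,222). The top corners of its housing are at about (390,186), (427,176), (448,262), (412,271).

```bash
python3 - <<'E'
from h import *
import pickle
np.set_printoptions(precision=1,suppress=True)
c=pickle.load(open("pics/w1.pkl","rb")); f=cv2.imread("pics/w1_raw.png")
g=cv2.cvtColor(f,cv2.COLOR_BGR2GRAY)
# white housing blobs
m=((g>200)).astype(np.uint8)
n,l,st,ce=cv2.connectedComponentsWithStats(m)
for i in range(1,n):
    if st[i,4]>600 and 210<ce[i][0]<300:
        cs=max(cv2.findContours((l==i).astype(np.uint8),cv2.RETR_EXTERNAL,cv2.CHAIN_APPROX_NONE)[0],key=cv2.contourArea)
        r=cv2.boxPoints(cv2.minAreaRect(cs)); P=np.array([atz(c,*p,50) for p in r])
        print(st[i],P,P.mean(0),[np.linalg.norm(P[j]-P[j-1]) for j in range(4)])
        e=max([P[1]-P[0],P[2]-P[1]],key=np.linalg.norm); print("yaw",np.degrees(np.arctan2(-e[0],e[1])))
        box=np.zeros_like(m); cv2.fillPoly(box,[cv2.erode(np.zeros(1,np.uint8),None) if 0 else (r+(r.mean(0)-r)*.25).astype(int)],1)
        ys,xs=np.where((box>0)&(g<170)); q=cv2.minAreaRect(np.array([xs,ys]).T.astype(np.float32)); Q=np.array([atz(c,*p,50) for p in cv2.boxPoints(q)])
        print("slot",Q.mean(0),[np.linalg.norm(Q[j]-Q[j-1]) for j in range(4)])
for u,v in [(418,222),(391,116)]: print(atz(c,u*.64,v*.64,50))
E
```

```text
[ 216   18  113  159 1766] [[ 422.  -170.1   50. ]
 [ 522.7 -164.6   50. ]
 [ 541.9 -300.2   50. ]
 [ 430.9 -309.4   50. ]] [ 479.4 -236.    50. ] [np.float64(139.5878045663908), np.float64(100.88874532722426), np.float64(136.95173591870977), np.float64(111.38095597937159)]
yaw -171.92470496573753
slot [ 478.8 -233.8   50. ] [np.float64(105.46551130027794), np.float64(77.34449448023888), np.float64(103.96675297697605), np.float64(83.37646476022067)]
[ 229   40   41   67 1495] [[ 435.6 -172.9   50. ]
 [ 461.6 -172.2   50. ]
 [ 465.4 -232.5   50. ]
 [ 438.2 -233.5   50. ]] [ 450.2 -202.8   50. ] [np.float64(60.70941169620497), np.float64(26.010416601862467), np.float64(60.43967585125422), np.float64(27.21066690382258)]
yaw -176.4346307868088
slot [ 450.4 -202.8   50. ] [np.float64(19.248487158219657), np.float64(6.045729971630765), np.float64(19.227289434113736), np.float64(6.132332244683586)]
[ 455.1 -273.6   50. ]
[ 451.1 -203.1   50. ]
```

move_arm(
  motion=[
    [91, [0.19, 0.85, 0], [0, 0, 0]],
    [91, [0.19, 0.85, 0], [0, 0, 0]],
    [91, [0.19, 0.85, 0], [0, 0, 0]],
    [91, [0.19, 0.85, 0], [0, 0, 0]],
    [91, [0.19, 0.85, 0], [0, 0, 0]],
    [91, [0.19, 0.85, 0], [0, 0, 0]],
    [91, [0.19, 0.85, 0], [0, 0, 0]],
    [91, [0.19, 0.85, 0], [0, 0, 0]],
    [91, [0.19, 0.85, 0], [0, 0, 0]],
    [91, [0.19, 0.85, 0], [0, 0, 0]],
    [91, [0.19, 0.85, 0], [0, 0, 0]],
    [91, [0.19, 0.85, 0], [0, 0, 0]],
    [91, [0, 0, 0], [0, 0, 0]],
    [91, [0, 0, 0], [0, 0, 0]],
    [91, [0, 0, 0], [0, 0, 0]],
  ],
)

```text
time_s: 2.98
ee_pos: [496.5, -45.5, 229.9]
ee_rot: [-180.0, 0.0, 78.5]
force: [-1.1, -0.3, 0.4]
gripper_width: 91.0
gripper_force: 0.0
```

```bash
python3 look.py w2
```

```text
2.9833 [496.50552515 -45.5361073  229.90747618] [-1.79991568e+02  4.34358480e-02  7.85462267e+01] [-6.53311359e+00  1.08109386e+01  9.76614465e+01 -4.48608740e-02
  7.15397470e+01  4.93487242e+00]
```

View pics/w2.png

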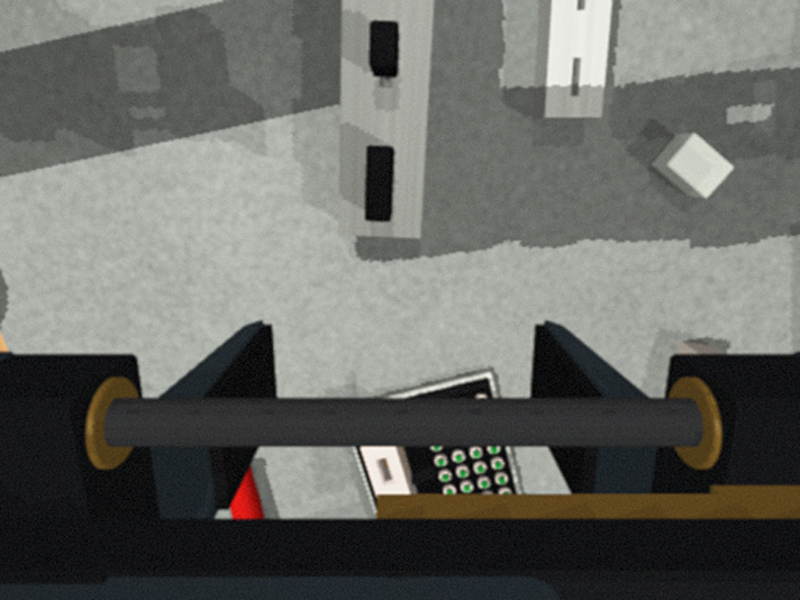

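The wide grip's top has corners at about (367,146), (394,147), (391,221), (365,219). The narrow gauge is at (384,48).

```bash
python3 - <<'E'
from h import *
import pickle
np.set_printoptions(precision=1,suppress=True)
c=pickle.load(open("pics/w2.pkl","rb")); g=cv2.cvtColor(cv2.imread("pics/w2_raw.png"),cv2.COLOR_BGR2GRAY)
n,l,st,ce=cv2.connectedComponentsWithStats((g<45).astype(np.uint8))
for i in range(1,n):
    if st[i,4]>200 and ce[i][1]<160:
        cs=max(cv2.findContours((l==i).astype(np.uint8),cv2.RETR_EXTERNAL,cv2.CHAIN_APPROX_NONE)[0],key=cv2.contourArea)
        r=cv2.boxPoints(cv2.minAreaRect(cs)); print(st[i],r)
        for z in (90,):
            P=np.array([atz(c,*p,z) for p in r]); print(P.mean(0),[np.linalg.norm(P[j]-P[j-1]) for j in range(4)])
            e=max([P[1]-P[0],P[2]-P[1]],key=np.linalg.norm); print("yaw",np.degrees(np.arctan(-e[0]/e[1])))
# rack edges at z=50
for u,v in [(422,238),(433,0),(357,236)]: print(atz(c,u*.64,v*.64,50))
print("cam",-c[1].T@c[2])
E
```

```text
[237  14  18  36 578] [[237.  14.]
 [254.  14.]
 [254.  49.]
 [237.  49.]]
[511.9  83.   90. ] [np.float64(27.891643871759737), np.float64(14.552996521282495), np.float64(27.88750547983234), np.float64(14.923464856810277)]
yaw -11.623581189010114
[234  94  18  47 761] [[233.  139.9]
 [235.   93.4]
 [251.4  94.1]
 [249.4 140.6]]
[493.8  12.4  90. ] [np.float64(15.429890986429387), np.float64(42.14446791250735), np.float64(14.890514987040916), np.float64(42.15900320692554)]
yaw -15.058337505069002
[513.1 -31.   50. ]
[547.4 111.6  50. ]
[469.7 -20.8  50. ]
cam [511.3  25.5 402. ]
```

move_arm(
  motion=[
    [91, [-0.02, 0.575, 0], [0, 0, -0.19]],
    [91, [-0.02, 0.575, 0], [0, 0, -0.19]],
    [80, [-0.02, 0.575, 0], [0, 0, -0.19]],
    [70, [-0.02, 0.575, 0], [0, 0, -0.18]],
    [60, [0, 0, -0.88], [0, 0, 0]],
    [60, [0, 0, -0.88], [0, 0, 0]],
    [60, [0, 0, -0.88], [0, 0, 0]],
    [60, [0, 0, -0.88], [0, 0, 0]],
    [60, [0, 0, -0.88], [0, 0, 0]],
    [60, [0, 0, -0.88], [0, 0, 0]],
    [60, [0, 0, -0.88], [0, 0, 0]],
    [60, [0, 0, -0.88], [0, 0, 0]],
    [60, [0, 0, 0], [0, 0, 0]],
    [60, [0, 0, 0], [0, 0, 0]],
  ],
  grip_force=30,
)

```text
time_s: 4.2
ee_pos: [494.2, 12.1, 53.5]
ee_rot: [-179.9, 0.0, 75.5]
force: [0.6, -0.3, 0.7]
gripper_width: 59.7
gripper_force: 0.0
```

```bash
python3 look.py w3
```

```text
4.2 [494.1814709   12.09546597  53.46943734] [-1.79872208e+02  4.41094776e-02  7.55223028e+01] [ 7.62244755e-02  2.07051155e+01  1.12679127e+02 -1.45268078e-02
  4.67505346e+01  1.45639367e+01]
```

View pics/w3.png

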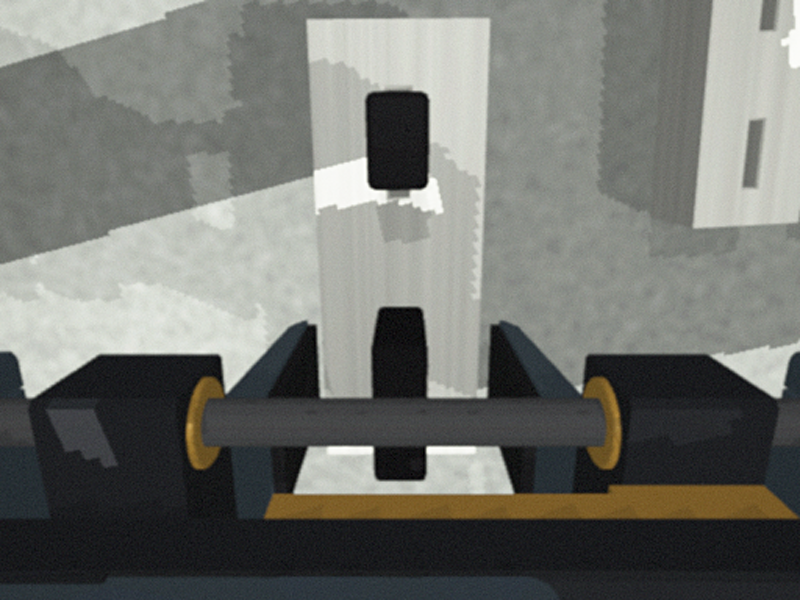

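The grip block is centred between the fingers at (400,393), so I close on it and lift.

move_arm(
  motion=[
    [10, [0, 0, 0], [0, 0, 0]],
    [10, [0, 0, 0], [0, 0, 0]],
    [10, [0, 0, 0], [0, 0, 0]],
    [10, [0, 0, 0], [0, 0, 0]],
    [10, [0, 0, 0], [0, 0, 0]],
    [10, [0, 0, 0], [0, 0, 0]],
    [10, [0, 0, 0], [0, 0, 0]],
    [10, [0, 0, 0], [0, 0, 0]],
    [10, [0, 0, 0.2], [0, 0, 0]],
    [10, [0, 0, 0.4], [0, 0, 0]],
    [10, [0, 0, 0.4], [0, 0, 0]],
    [10, [0, 0, 0.6], [0, 0, 0]],
    [10, [0, 0, 0.6], [0, 0, 0]],
    [10, [0, 0, 0.6], [0, 0, 0]],
    [10, [0, 0, 0.6], [0, 0, 0]],
    [10, [0, 0, 0.6], [0, 0, 0]],
    [10, [0, 0, 0], [0, 0, 0]],
    [10, [0, 0, 0], [0, 0, 0]],
  ],
)

```text
time_s: 5.75
ee_pos: [495.4, 13.0, 155.2]
ee_rot: [179.8, -0.0, 75.6]
force: [-0.6, -0.1, -0.3]
gripper_width: 15.9
gripper_force: 30.0
```

```bash
python3 look.py w4; python3 - <<'E'
from h import *
for p in [(494,12)]: pass
import pickle
c=pickle.load(open("pics/w3.pkl","rb"))
for u,v in [(400,308),(400,480)]: print(atz(c,u*.64,v*.64,90))
E
```

```text
5.75 [495.44070412  13.04886194 155.19012898] [ 1.79835262e+02 -4.15635688e-02  7.56094878e+01] [ 1.79936780e-01  1.38685876e+01  1.05097478e+02 -1.39259047e-03
  6.08640383e+01  1.45711850e+01]
[501.90034332  43.24730434  90.        ]
[488.34445165  -8.94476825  90.        ]
```

View pics/w4.png

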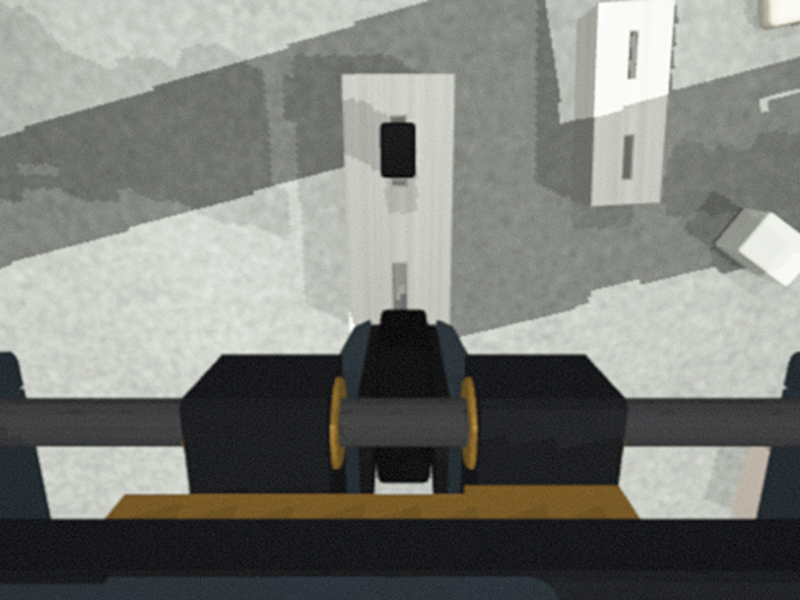

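move_arm(
  motion=[
    [10, [-0.1, -0.89, 0], [0, 0, 0.27]],
    [10, [-0.1, -0.89, 0], [0, 0, 0.27]],
    [10, [-0.1, -0.89, 0], [0, 0, 0.27]],
    [10, [-0.1, -0.89, 0], [0, 0, 0.27]],
    [10, [-0.1, -0.89, 0], [0, 0, 0.27]],
    [10, [-0.1, -0.89, 0], [0, 0, 0.27]],
    [10, [-0.1, -0.89, 0], [0, 0, 0.27]],
    [10, [-0.1, -0.89, 0], [0, 0, 0.27]],
    [10, [-0.1, -0.89, 0], [0, 0, 0.27]],
    [10, [-0.1, -0.89, 0], [0, 0, 0.27]],
    [10, [-0.1, -0.89, 0], [0, 0, 0.27]],
    [10, [-0.1, -0.89, 0], [0, 0, 0.27]],
    [10, [-0.1, -0.89, 0], [0, 0, 0.27]],
    [10, [-0.1, -0.89, 0], [0, 0, 0.27]],
    [10, [-0.1, -0.89, 0], [0, 0, 0.27]],
    [10, [-0.1, -0.89, 0], [0, 0, 0.27]],
    [10, [0, 0, 0], [0, 0, 0]],
    [10, [0, 0, 0], [0, 0, 0]],
    [10, [0, 0, 0], [0, 0, 0]],
  ],
)

```text
time_s: 7.38
ee_pos: [454.3, -342.1, 152.9]
ee_rot: [-179.9, -0.1, 92.9]
force: [-0.5, 0.2, -0.5]
gripper_width: 15.8
gripper_force: 30.0
```

```bash
python3 look.py w5
```

```text
7.3833 [ 454.28508803 -342.12736331  152.93787997] [-1.79911696e+02 -1.15967135e-01  9.28581333e+01] [-3.81599455e+01  2.03928530e+01  9.57584794e+01  3.28729139e-02
  6.39914057e+01 -4.10326199e+01]
```

View pics/w5.png

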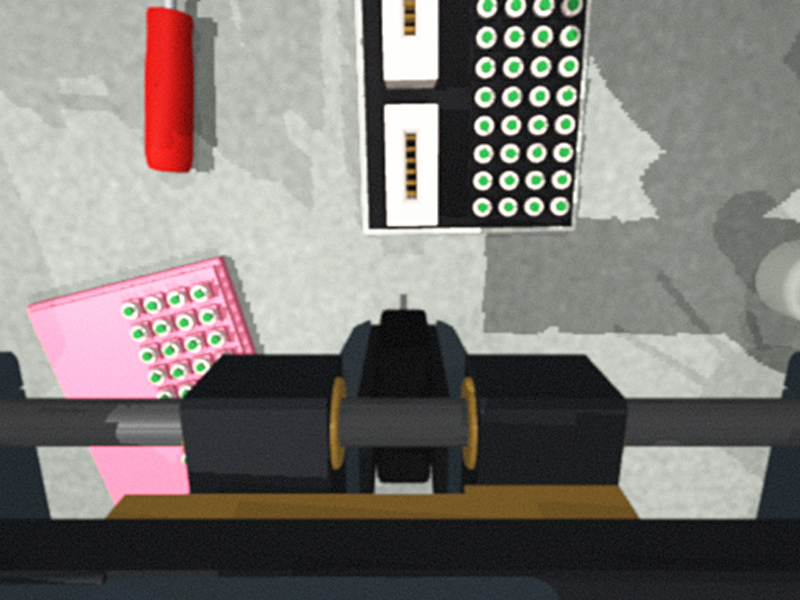

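The long slot is at (411,166), running from (411,131) to (411,200). The far edge of the held blade shows at (403,302).

```bash
python3 - <<'E'
from h import *
import pickle
np.set_printoptions(precision=1,suppress=True)
c=pickle.load(open("pics/w5.pkl","rb")); f=cv2.imread("pics/w5_raw.png"); g=cv2.cvtColor(f,cv2.COLOR_BGR2GRAY)
n,l,st,ce=cv2.connectedComponentsWithStats((g>200).astype(np.uint8))
i=l[int(120*.64)-1+0,int(392*.64)]
cs=max(cv2.findContours((l==i).astype(np.uint8),cv2.RETR_EXTERNAL,cv2.CHAIN_APPROX_NONE)[0],key=cv2.contourArea)
print(st[i])
s=slice(int(122*.64),int(210*.64)),slice(int(398*.64),int(426*.64))
ys,xs=np.where(g[s]<170); xs=xs+s[1].start; ys=ys+s[0].start
q=cv2.boxPoints(cv2.minAreaRect(np.array([xs,ys]).T.astype(np.float32))); Q=np.array([atz(c,*p,50) for p in q])
print(q,Q,"slot ctr",Q.mean(0),[np.linalg.norm(Q[j]-Q[j-1]) for j in range(4)])
e=max([Q[1]-Q[0],Q[2]-Q[1]],key=np.linalg.norm);print("slot yaw",np.degrees(np.arctan(-e[0]/e[1])))
for a in [(386,104),(438,102),(386,226),(438,225)]: print(atz(c,a[0]*.64,a[1]*.64,50))
# predicted blade far edge, at tip & shoulder
p=np.array([454.3,-342.1,152.9]); r=R.from_euler("xyz",[-179.9,-.1,92.9],degrees=True)
for zz in (48.5,20): print(px(c,p+r.apply([15,0,zz]))/.64, px(c,p+r.apply([22,0,3.5]))/.64)
print("tcp px",px(c,p)/.64, "nearTop", px(c,p+r.apply([-22,0,-36.5]))/.64)
E
```

```text
[ 246   67   34   78 2204]
[[258.5  85.1]
 [265.3  84.8]
 [266.8 126. ]
 [260.  126.2]] [[ 450.7 -258.6   50. ]
 [ 456.1 -258.2   50. ]
 [ 459.2 -290.3   50. ]
 [ 453.6 -290.8   50. ]] slot ctr [ 454.9 -274.5   50. ] [np.float64(32.30819703977267), np.float64(5.408284228918371), np.float64(32.30183780832392), np.float64(5.577907305749124)]
slot yaw 5.493102332631326
[ 441.  -245.2   50. ]
[ 467. -243.   50.]
[ 443.6 -306.4   50. ]
[ 471.2 -304.5   50. ]
[402.3 289.8] [402.2 302.6]
[402.3 308.3] [402.2 302.6]
tcp px [402.2 364.4] nearTop [402.2 480. ]
```

```bash
python3 - <<'E'
from h import *
g=cv2.cvtColor(cv2.imread("pics/w5_raw.png"),cv2.COLOR_BGR2GRAY)
print(184,g[184:204,255:261].tolist())
print(300,g[300:316,248:266].mean(1).astype(int).tolist())
f=cv2.imread("pics/w5_raw.png")
a=cv2.resize(f[170:320,215:300],None,fx=4,fy=4,interpolation=cv2.INTER_CUBIC)
cv2.imwrite("pics/w5c.png",a)
E
```

```text
184 [[210, 212, 213, 214, 211, 209], [208, 209, 210, 212, 209, 210], [208, 207, 211, 209, 208, 207], [207, 201, 201, 199, 196, 200], [190, 164, 148, 143, 148, 172], [188, 145, 110, 107, 116, 165], [188, 146, 112, 101, 116, 162], [184, 140, 108, 101, 118, 165], [184, 147, 114, 101, 115, 158], [183, 145, 110, 104, 114, 163], [187, 144, 111, 108, 117, 161], [184, 141, 115, 106, 122, 164], [173, 135, 105, 108, 115, 160], [145, 99, 91, 85, 90, 123], [68, 53, 37, 40, 51, 62], [19, 14, 11, 9, 15, 20], [13, 27, 11, 17, 10, 0], [12, 14, 14, 9, 21, 13], [16, 13, 8, 15, 6, 11], [12, 13, 18, 18, 12, 19]]
300 [21, 18, 19, 19, 20, 20, 17, 13, 45, 119, 159, 167, 166, 167, 168, 160]
```

View pics/w5c.png

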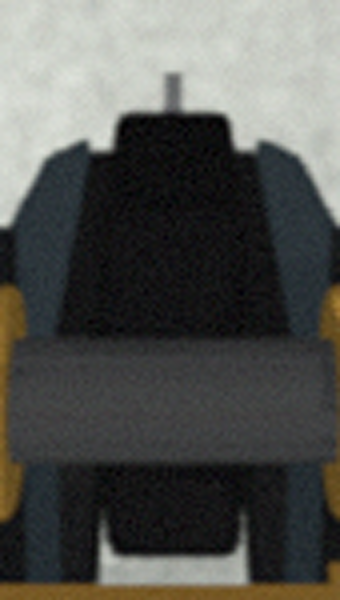

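move_arm(
  motion=[
    [10, [0.006, 0.688, -0.2], [0, 0, 0.03]],
    [10, [0.006, 0.688, -0.2], [0, 0, 0.03]],
    [10, [0.006, 0.688, -0.2], [0, 0, 0.03]],
    [10, [0.006, 0.688, -0.2], [0, 0, 0.03]],
    [10, [0, 0, -0.4], [0, 0, 0]],
    [10, [0, 0, -0.4], [0, 0, 0]],
    [10, [0, 0, -0.2], [0, 0, 0]],
    [10, [0, 0, 0], [0, 0, 0]],
    [10, [0, 0, 0], [0, 0, 0]],
    [10, [0, 0, 0], [0, 0, 0]],
  ],
)

```text
time_s: 8.27
ee_pos: [455.7, -274.9, 109.1]
ee_rot: [180.0, 0.0, 93.3]
force: [-0.2, 0.3, -1.2]
gripper_width: 16.0
gripper_force: 30.0
```

move_arm(
  motion=[
    [10, [0, 0, -0.2], [0, 0, 0]],
    [10, [0, 0, -0.2], [0, 0, 0]],
    [10, [0, 0, -0.12], [0, 0, 0]],
    [10, [0, 0, -0.12], [0, 0, 0]],
    [10, [0, 0, -0.1], [0, 0, 0]],
    [10, [0, 0, 0], [0, 0, 0]],
    [10, [0, 0, 0], [0, 0, 0]],
  ],
)

```text
time_s: 8.85
ee_pos: [455.4, -274.1, 90.3]
ee_rot: [-180.0, -0.0, 93.4]
force: [0.5, 0.2, -1.3]
gripper_width: 15.7
gripper_force: 30.0
```

move_arm(
  motion=[
    [10, [0, 0, -0.12], [0, 0, 0]],
    [10, [0, 0, -0.12], [0, 0, 0]],
    [10, [0, 0, -0.12], [0, 0, 0]],
    [10, [0, 0, -0.12], [0, 0, 0]],
    [10, [0, 0, -0.12], [0, 0, 0]],
    [10, [0, 0, -0.12], [0, 0, 0]],
    [10, [0, 0, 0], [0, 0, 0]],
    [10, [0, 0, 0], [0, 0, 0]],
  ],
)

```text
time_s: 9.52
ee_pos: [455.4, -274.1, 72.3]
ee_rot: [-180.0, -0.0, 93.4]
force: [-0.5, -0.8, -1.3]
gripper_width: 15.9
gripper_force: 30.0
```

move_arm(
  motion=[
    [10, [0, 0, -0.04], [0, 0, 0]],
    [10, [0, 0, -0.04], [0, 0, 0]],
    [10, [0, 0, -0.03], [0, 0, 0]],
    [10, [0, 0, -0.03], [0, 0, 0]],
    [10, [0, 0, 0], [0, 0, 0]],
    [10, [0, 0, 0], [0, 0, 0]],
  ],
)

```text
time_s: 10.02
ee_pos: [455.5, -274.2, 69.1]
ee_rot: [180.0, 0.0, 93.4]
force: [-0.1, -0.4, 0.2]
gripper_width: 15.7
gripper_force: 30.0
```

move_arm(
  motion=[
    [10, [0, 0, -0.02], [0, 0, 0]],
    [10, [0, 0, -0.02], [0, 0, 0]],
    [10, [0, 0, 0], [0, 0, 0]],
    [10, [0, 0, 0], [0, 0, 0]],
  ],
)

```text
time_s: 10.35
ee_pos: [455.5, -274.2, 69.0]
ee_rot: [180.0, 0.0, 93.4]
force: [-1.4, 1.1, 7.9]
gripper_width: 15.7
gripper_force: 30.0
```

move_arm(
  motion=[
    [10, [0, 0, -0.02], [0, 0, 0]],
    [10, [0, 0, 0], [0, 0, 0]],
    [10, [0, 0, 0], [0, 0, 0]],
    [10, [0, 0, 0], [0, 0, 0]],
  ],
)

```text
time_s: 10.68
ee_pos: [455.6, -274.2, 69.0]
ee_rot: [180.0, 0.0, 93.4]
force: [-2.6, 0.6, 10.1]
gripper_width: 16.2
gripper_force: 30.0
```

move_arm(
  motion=[
    [10, [0, 0, 0.15], [0, 0, 0]],
    [10, [0, 0, 0.25], [0, 0, 0]],
    [10, [0, 0, 0.4], [0, 0, 0]],
    [10, [0, 0, 0.4], [0, 0, 0]],
    [10, [0, 0, 0.6], [0, 0, 0]],
    [10, [0, 0, 0.6], [0, 0, 0]],
    [10, [0, 0, 0.6], [0, 0, 0]],
    [10, [0, 0, 0.6], [0, 0, 0]],
    [10, [0, 0, 0.4], [0, 0, -0.4]],
    [10, [0, 0, 0], [0, 0, -0.45]],
  ],
)

```text
time_s: 11.52
ee_pos: [456.9, -275.1, 170.9]
ee_rot: [179.7, 0.2, 89.9]
force: [-0.7, 0.5, -1.2]
gripper_width: 16.2
gripper_force: 30.0
```

move_arm(
  motion=[
    [10, [0.21, 0.73, 0.18], [0, -0.625, 0]],
    [10, [0.21, 0.73, 0.18], [0, -0.625, 0]],
    [10, [0.21, 0.73, 0.18], [0, -0.625, 0]],
    [10, [0.21, 0.73, 0.18], [0, -0.625, 0]],
    [10, [0.21, 0.73, 0.18], [0, -0.625, 0]],
    [10, [0.21, 0.73, 0.18], [0, -0.625, 0]],
    [10, [0.21, 0.73, 0.18], [0, -0.625, 0]],
    [10, [0.21, 0.73, 0.18], [0, -0.625, 0]],
    [10, [0.21, 0.73, 0.18], [0, -0.625, 0]],
    [10, [0.21, 0.73, 0.18], [0, -0.625, 0]],
    [10, [0.21, 0.73, 0.18], [0, -0.625, 0]],
    [10, [0.21, 0.73, 0.18], [0, -0.625, 0]],
    [10, [0.21, 0.73, 0.18], [0, -0.625, 0]],
    [10, [0.21, 0.73, 0.18], [0, -0.625, 0]],
    [10, [0.21, 0.73, 0.18], [0, -0.625, 0]],
    [10, [0.21, 0.73, 0.18], [0, -0.625, 0]],
    [10, [0.21, 0.73, 0.18], [0, -0.625, 0]],
    [10, [0.21, 0.73, 0.18], [0, -0.625, 0]],
    [10, [0.21, 0.73, 0.18], [0, -0.625, 0]],
    [10, [0.21, 0.73, 0.18], [0, -0.625, 0]],
  ],
)

```text
time_s: 13.18
ee_pos: [553.7, 66.1, 252.0]
ee_rot: [133.1, 0.3, 89.6]
force: [-0.3, -0.1, -0.7]
gripper_width: 16.1
gripper_force: 30.0
```

move_arm(
  motion=[
    [10, [0, 0, 0], [0, 0, 0]],
    [10, [0, 0, 0], [0, 0, 0]],
    [10, [0, 0, 0], [0, 0, 0]],
  ],
)

```text
time_s: 13.43
ee_pos: [553.8, 64.9, 251.4]
ee_rot: [133.3, 0.3, 89.5]
force: [-1.0, -0.0, -0.7]
gripper_width: 15.8
gripper_force: 30.0
```

```bash
python3 look.py w6
```

```text
13.4333 [553.75349751  64.94380666 251.37281409] [133.25644821   0.34264882  89.52820625] [ 10.37698753  -1.72403666 125.09959147 -38.22081196  13.18319072
  44.7157118 ]
```

View pics/w6.png

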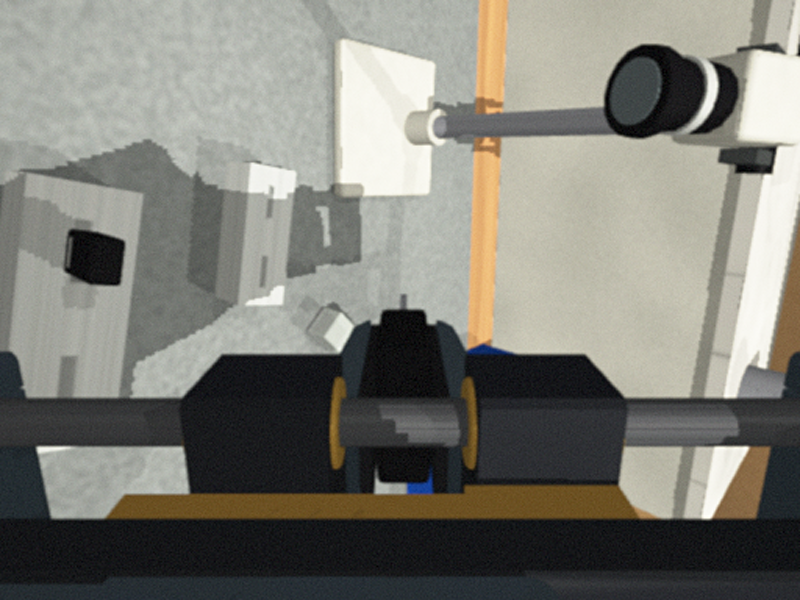

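The held blade sits as before, at (403,297). The lens glass is an ellipse centred near (637,90) with a black rim running from about x=605, and the barrel leads back to the head at (740,95).

```bash
cat > seg.py <<'E'
from h import *
import pickle,sys
def seg(n,u0,v0,box):
    g=cv2.cvtColor(cv2.imread(f"pics/{n}_raw.png"),cv2.COLOR_BGR2GRAY); f=cv2.imread(f"pics/{n}_raw.png")
    k=cv2.GaussianBlur(g,(3,3),0)
    val=k[v0,u0]; m=(np.abs(k.astype(int)-int(val))<25).astype(np.uint8)
    x0,y0,x1,y1=box; z=np.zeros_like(m); z[y0:y1,x0:x1]=m[y0:y1,x0:x1]
    _,l=cv2.connectedComponents(z,connectivity=4); b=(l==l[v0,u0]).astype(np.uint8)
    cs=max(cv2.findContours(b,cv2.RETR_EXTERNAL,cv2.CHAIN_APPROX_NONE)[0],key=cv2.contourArea)
    return val,b.sum(),cv2.fitEllipse(cv2.convexHull(cs)),cs[:,0].astype(float),g
if __name__=="__main__":
    v,a,e,cs,g=seg("w6",408,58,(380,20,480,100)); print(v,a,e)
    for r in range(24,96,4): print(r,g[r,380:480:2].tolist())
E
python3 seg.py
```

```text
68 1091 ((406.632568359375, 57.71022415161133), (30.376663208007812, 45.48097610473633), 22.31708335876465)
24 [181, 185, 183, 182, 182, 181, 183, 180, 186, 186, 183, 184, 183, 186, 187, 186, 187, 185, 181, 179, 182, 186, 182, 180, 179, 184, 183, 179, 180, 179, 176, 179, 178, 176, 180, 180, 183, 181, 178, 186, 181, 186, 179, 188, 182, 184, 183, 183, 183, 186]
28 [182, 179, 181, 179, 187, 180, 182, 183, 179, 182, 186, 180, 184, 190, 174, 118, 98, 99, 100, 101, 106, 127, 145, 176, 184, 176, 177, 182, 180, 183, 179, 180, 182, 181, 181, 181, 181, 182, 179, 182, 188, 177, 182, 182, 184, 185, 189, 183, 179, 177]
32 [182, 185, 184, 182, 181, 185, 184, 185, 182, 184, 181, 107, 41, 12, 9, 12, 12, 15, 15, 13, 14, 13, 15, 19, 19, 39, 112, 179, 188, 179, 183, 177, 182, 183, 179, 179, 183, 181, 181, 183, 186, 180, 183, 187, 183, 175, 73, 69, 87, 103]
36 [188, 188, 184, 184, 182, 186, 186, 183, 181, 112, 17, 5, 16, 25, 42, 37, 36, 35, 13, 11, 14, 3, 8, 24, 21, 24, 23, 17, 67, 110, 115, 126, 146, 177, 176, 175, 173, 179, 163, 144, 137, 120, 115, 121, 116, 122, 123, 128, 129, 146]
40 [182, 188, 183,
[... 2386 characters left out ...]
0, 87, 79, 34, 4, 11, 10, 10, 17, 0, 24, 4, 11, 21, 18, 8, 18, 53, 71, 84, 95, 92, 109, 127, 152, 157, 160, 84, 16, 14, 23, 22, 32, 68, 119, 118, 118, 124, 129, 131, 131, 155, 196, 233, 244, 248]
88 [196, 189, 193, 193, 186, 187, 187, 188, 188, 184, 166, 151, 116, 101, 82, 85, 97, 148, 170, 184, 186, 189, 181, 185, 183, 137, 118, 120, 122, 123, 119, 126, 122, 127, 122, 124, 129, 124, 123, 125, 123, 127, 124, 125, 124, 140, 183, 214, 226, 230]
92 [185, 187, 190, 191, 190, 190, 189, 187, 184, 180, 189, 184, 185, 185, 182, 183, 183, 181, 182, 185, 180, 184, 181, 181, 181, 184, 184, 170, 158, 155, 142, 146, 136, 133, 131, 126, 126, 124, 125, 120, 123, 121, 123, 128, 129, 121, 122, 124, 123, 126]
```

```bash
cat > fit.py <<'E'
from seg import *
from scipy.optimize import least_squares
np.set_printoptions(precision=2,suppress=True)
def axes(tilt,pan): # lens x = back into camera
    return R.from_euler("ZY",[pan,-tilt],degrees=True).as_matrix()  # x->(cos,0,sin)
ph=np.linspace(0,2*np.pi,181)
def circ(p,r,pan): 
    A=axes(p[3],pan); return [p[:3]+r*(np.cos(q)*A[:,1]+np.sin(q)*A[:,2]) for q in ph]
def dist(pts,poly):
    return np.array([cv2.pointPolygonTest(poly.astype(np.float32).reshape(-1,1,2),(float(a),float(b)),True) for a,b in pts])
def fit(views,pan):
    def res(p):
        o=[]
        for c,gl,rim in views:
            o+=[dist(gl,np.array([px(c,q) for q in circ(p,p[4],pan)]))+.5]
            if len(rim): o+=[dist(rim,np.array([px(c,q) for q in circ(p,21,pan)]))]
        return np.concatenate(o)
    s=least_squares(res,[701,163,272,28,17],loss="soft_l1",diff_step=1e-4); return s.x,np.sqrt(np.mean(s.fun**2)),np.sqrt(np.diag(np.linalg.inv(s.jac.T@s.jac)))*.5
rim6=[(402,32),(398,36),(395,40),(392.5,44),(390.5,48),(388.8,52),(387.7,56),(387,60)]
if __name__=="__main__":
    c=pickle.load(open("pics/w6.pkl","rb")); gl=cv2.convexHull(seg("w6",408,58,(380,20,480,100))[3].astype(np.float32))[:,0]
    for pan in (-3,-.5,2): print(pan,*fit([(c,gl,rim6)],pan))
E
python3 fit.py
```

```text
-3 [713.14 167.37 263.37  24.71  15.78] 0.22888844213632814 [4.87 0.52 1.86 0.9  0.24]
-0.5 [719.25 167.97 261.11  24.36  16.02] 0.3213586975261869 [4.87 0.53 1.87 0.89 0.24]
2 [724.74 168.53 259.1   24.    16.21] 0.5164349436515285 [5.01 0.55 1.93 0.94 0.25]
```

move_arm(
  motion=[
    [10, [0.1, 0.4, 0.4], [0, 0, 0]],
    [10, [0.1, 0.4, 0.4], [0, 0, 0]],
    [10, [0.1, 0.4, 0.4], [0, 0, 0]],
    [10, [0.1, 0.4, 0.4], [0, 0, 0]],
    [10, [0.1, 0.4, 0.4], [0, 0, 0]],
    [10, [0.1, 0.4, 0.4], [0, 0, 0]],
    [10, [0, 0, 0], [0, 0, 0]],
    [10, [0, 0, 0], [0, 0, 0]],
    [10, [0, 0, 0], [0, 0, 0]],
    [10, [0, 0, 0], [0, 0, 0]],
  ],
)

```text
time_s: 14.32
ee_pos: [568.2, 124.3, 309.7]
ee_rot: [133.4, 0.4, 89.5]
force: [0.3, 0.6, -0.8]
gripper_width: 16.0
gripper_force: 30.0
```

```bash
python3 look.py w7; python3 - <<'E'
from fit import *
c=pickle.load(open("pics/w7.pkl","rb")); print(px(c,[715,167.5,262]),px(c,[701,163,270]))
E
```

```text
14.3167 [568.20201259 124.28367558 309.7331893 ] [133.36725209   0.38405377  89.49595407] [ 19.64989022  -2.2227408  116.03841863 -35.80182522  25.82064842
  46.87665937]
[327.79 129.95] [326.83 136.86]
```

View pics/w7.png

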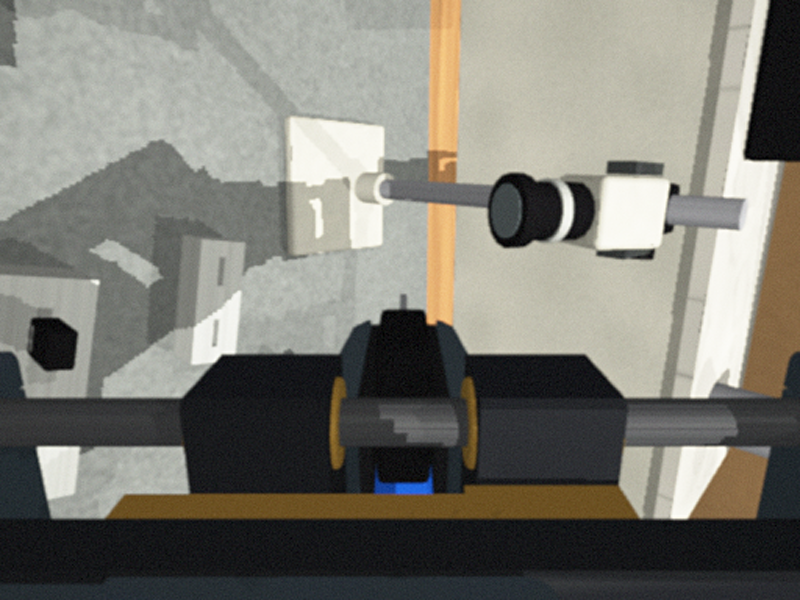

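The second view shows the glass centred near (508,210), the rim's left edge at x=488, and the head at (632,213) with the barrel almost level in the picture. A joint fit with pan left free comes next.

```bash
cat > fit2.py <<'E'
from fit import *
c6=pickle.load(open("pics/w6.pkl","rb")); c7=pickle.load(open("pics/w7.pkl","rb"))
g6=cv2.convexHull(seg("w6",408,58,(380,20,480,100))[3].astype(np.float32))[:,0]
v,a,e,cs,g=seg("w7",325,134,(305,105,375,165)); print(v,a,e)
g7=cv2.convexHull(cs.astype(np.float32))[:,0]
rim7=[]
for r in range(114,154,4):
    row=cv2.GaussianBlur(g,(3,3),0)[r,300:345].astype(float); j=np.argmax(row<.5*row[:6].mean()+5)
    t=.5*row[:6].mean()+5; rim7.append((300+j-(t-row[j])/(row[j-1]-row[j]),r))
print(np.array(rim7).tolist())
views=[(c6,g6,rim6),(c7,g7,rim7)]
def res(p):
    o=[]
    for c,gl,rim in views:
        o+=[dist(gl,np.array([px(c,q) for q in circ(p,p[4],p[5])]))+.5, dist(rim,np.array([px(c,q) for q in circ(p,21,p[5])]))]
    return np.concatenate(o)
s=least_squares(res,[708,165,266,26,16,-1],loss="soft_l1",diff_step=1e-4)
print(s.x,np.sqrt(np.mean(s.fun**2)),np.sqrt(np.diag(np.linalg.inv(s.jac.T@s.jac)))*.5)
for c,gl,rim in views: print(px(c,s.x[:3]),gl.mean(0))
k=.64
print("foot corners",[atz(c7,u*k,v*k,8) for u,v in [(287,116),(384,126),(290,257),(383,247)]])
# axis: head centre via silhouettes in w7 & w6 (head front-top corners)
for u,v in [(603,176),(668,182),(664,247),(597,249)]: print(ray(c7,u*k,v*k)[1])
T,S=cam("top"),cam("scene"); print("top px",px(T,s.x[:3])/k,"scene px",px(S,s.x[:3])/k)
E
python3 fit2.py
```

```text
69 597 ((322.2028503417969, 133.81980895996094), (23.31403160095215, 36.4980354309082), 178.72866821289062)
[[318.9308510638298, 114.0], [316.3585271317829, 118.0], [314.2111111111111, 122.0], [312.93333333333334, 126.0], [312.33680555555554, 130.0], [311.8969696969697, 134.0], [311.9868421052632, 138.0], [312.4344262295082, 142.0], [313.4166666666667, 146.0], [314.6991525423729, 150.0]]
[694.62 165.45 270.31  27.27  15.2   -3.66] 1.3073481938605969 [0.61 0.12 0.28 0.48 0.12 0.6 ]
[405.81  58.16] [408.12  57.76]
[323.32 134.71] [322.42 134.74]
foot corners [array([735.04, 227.88,   8.  ]), array([859.57, 222.7 ,   8.  ]), array([728.89,  97.42,   8.  ]), array([855.75,  90.07,   8.  ])]
[ 0.92 -0.05 -0.39]
[ 0.96 -0.05 -0.29]
[ 0.95 -0.16 -0.28]
[ 0.91 -0.17 -0.38]
top px [293.59 207.57] scene px [544.45 243.29]
```

```bash
cat >> fit2.py <<'E'
print("----")
def res2(p):
    o=[p[6:10]*3]
    for i,(c,gl,rim) in enumerate(views):
        d=p[6+2*i:8+2*i]
        o+=[dist(gl,d+np.array([px(c,q) for q in circ(p,p[4],p[5])]))+.5, dist(rim,d+np.array([px(c,q) for q in circ(p,21,p[5])]))]
    return np.concatenate(o+[[ (p[5]+2.8)*3]])
s=least_squares(res2,[700,165,266,26,16,-2.8,0,0,0,0],loss="soft_l1",diff_step=1e-4,x_scale=[1]*10)
print(s.x,np.sqrt(np.mean(s.fun**2)))
t=cv2.cvtColor(grab_frame("top"),cv2.COLOR_BGR2GRAY)
t0=cv2.cvtColor(cv2.imread("pics/top0.png"),cv2.COLOR_BGR2GRAY)
print(t0[170:230:2,286:304:4].mean(1).astype(int).tolist())
P=np.array([px(T,q) for q in circ(s.x,21,s.x[5])])/k; print("top rim",P.min(0),P.max(0))
s0=cv2.cvtColor(cv2.imread("pics/scene0.png"),cv2.COLOR_BGR2GRAY)
P=np.array([px(S,q) for q in circ(s.x,21,s.x[5])])/k; print("scene rim",P.min(0),P.max(0),P.mean(0))
print(s0[228:262:3,528:570:3].tolist())
E
python3 fit2.py | sed -n '/----/,$p'
```

```text
----
[694.64 165.44 270.32  27.35  15.19  -2.85   0.     0.    -0.    -0.  ] 1.257130288355892
[210, 210, 210, 210, 214, 212, 112, 3, 20, 18, 32, 140, 160, 33, 15, 26, 17, 18, 10, 60, 168, 189, 184, 185, 187, 189, 189, 135, 97, 118]
top rim [281.79 205.23] [305.34 209.94]
scene rim [536.86 231.81] [551.87 254.77] [544.45 243.27]
[[158, 159, 154, 144, 133, 121, 120, 118, 126, 137, 151, 172, 189, 200], [157, 151, 148, 147, 149, 144, 130, 125, 121, 119, 122, 134, 161, 195], [149, 149, 150, 149, 124, 88, 69, 94, 148, 129, 106, 162, 181, 181], [151, 151, 150, 129, 67, 47, 49, 102, 155, 80, 91, 136, 133, 130], [152, 151, 148, 106, 47, 47, 51, 117, 126, 52, 74, 120, 126, 127], [148, 149, 146, 101, 47, 48, 50, 104, 106, 49, 59, 115, 126, 126], [138, 137, 137, 97, 46, 48, 49, 88, 101, 48, 53, 110, 125, 125], [137, 135, 135, 108, 50, 47, 47, 63, 95, 62, 49, 92, 124, 124], [138, 137, 139, 134, 79, 49, 49, 52, 82, 96, 83, 102, 123, 123], [141, 143, 143, 141, 129, 96, 88, 100, 121, 137, 141, 142, 123, 121], [143, 144, 143, 142, 142, 139, 138, 142, 141, 142, 143, 142, 139, 144], [143, 143, 142, 143, 142, 140, 141, 141, 142, 143, 143, 142, 144, 145]]
```

```bash
cat > fit3.py <<'E'
from fit2 import *
print("====")
for pan in (-2.8,):
  for i,(c,gl,rim) in enumerate(views):
    def r3(q):
        p=np.array([695.5,165.5,269.5,q[0],q[1]]); d=(q[2:4]-10)
        return np.concatenate([dist(gl,d+np.array([px(c,w) for w in circ(p,q[1],pan)]))+.5, dist(rim,d+np.array([px(c,w) for w in circ(p,21*q[4],pan)]))])
    for X in ([27,16,10,10,1],):
        s3=least_squares(r3,X,loss="soft_l1",diff_step=1e-3); print(pan,i,s3.x,np.sqrt(np.mean(s3.fun**2)))
# barrel axis direction: project axis for tilts, w7 & scene
for t in (22,27,32):
    A=axes(t,-2.8); p=np.array([695.5,165.5,269.5])
    print(t,[np.round((px(c,p+A[:,0]*d))/k) .tolist() for c in (c6,c7,S) for d in (0,70)])
E
python3 fit3.py | sed -n '/====/,$p'
python3 -c "
import cv2
a=cv2.imread('pics/scene0.png')[200:290,520:640];cv2.imwrite('pics/sc.png',cv2.resize(a,None,fx=5,fy=5,interpolation=cv2.INTER_CUBIC))"
```

```text
====
-2.8 0 [24.56 14.81 10.68  9.81  0.94] 0.22865958882953247
-2.8 1 [22.93 16.13  8.64  9.26  0.78] 0.6718662343146998
22 [[633.0, 91.0], [729.0, 103.0], [505.0, 210.0], [599.0, 210.0], [545.0, 244.0], [578.0, 243.0]]
27 [[633.0, 91.0], [740.0, 102.0], [505.0, 210.0], [606.0, 211.0], [545.0, 244.0], [578.0, 240.0]]
32 [[633.0, 91.0], [751.0, 101.0], [505.0, 210.0], [613.0, 211.0], [545.0, 244.0], [577.0, 237.0]]
```

```bash
cat > fit4.py <<'E'
from fit2 import *
print("====")
def edges(n,rows,u0,u1):
    g=cv2.GaussianBlur(cv2.cvtColor(cv2.imread(f"pics/{n}_raw.png"),cv2.COLOR_BGR2GRAY),(3,3),0).astype(float)
    L,Rr=[],[]
    for r in rows:
        x=g[r,u0:u1]; j=np.argmax(x)
        if x[j]<190: continue
        a=j
        while a>0 and x[a]>.55*x[j]: a-=1
        b=j
        while b<len(x)-1 and x[b]>.55*x[j]: b+=1
        t=.55*x[j]
        if x[b]<t and x[a]<t and x[max(a-4,0)]<70 and x[min(b+3,len(x)-1)]<70:
            L.append((u0+a+(t-x[a])/(x[a+1]-x[a]),r)); Rr.append((u0+b-(t-x[b])/(x[b-1]-x[b]),r))
    return np.array(L),np.array(Rr)
E6=edges("w6",range(42,76,2),436,472); E7=edges("w7",range(116,152,2),345,378)
for a in (E6,E7): print(a[0].round(1).tolist(),a[1].round(1).tolist())
V=[(c6,g6,rim6,E6),(c7,g7,rim7,E7)]
# par: x y z tilt pan | rg dg | R1 d1 R2 d2 | du dv per view (+10)
def poly(c,p,r,d,sh):
    A=axes(p[3],p[4]); q=np.array(p[:3])+A[:,0]*d
    return sh+np.array([px(c,q+r*(np.cos(w)*A[:,1]+np.sin(w)*A[:,2])) for w in ph])
def res4(p,detail=False):
    o=[]
    for i,(c,gl,rim,E) in enumerate(V):
        sh=p[11+2*i:13+2*i]-10
        o+=[dist(gl,poly(c,p,p[5],p[6]-10,sh))+.5,dist(rim,poly(c,p,21,0,sh)),dist(E[0],poly(c,p,p[7],p[8],sh)),dist(E[1],poly(c,p,p[9],p[10],sh))]
    if detail: return [np.sqrt(np.mean(a**2)) for a in o]
    return np.concatenate(o+[(p[11:15]-10)*1.0,[(p[4]+2.8)*2,(p[6]-10)*1.,(p[0]-695.5)/1.5,(p[2]-269.5)/1.5]])
x0=[695.5,165.5,269.5,26,-2.8,16,10,19,30,19,34,10,10,10,10]
for t0 in (22,30):
    x0[3]=t0
    s=least_squares(res4,x0,loss="soft_l1",diff_step=3e-4,x_scale="jac")
    print(s.x,s.cost,np.round(res4(s.x,True),2)); print("sd",np.sqrt(np.diag(np.linalg.pinv(s.jac.T@s.jac)))[:5]*.5)
E
python3 fit4.py | sed -n '/====/,$p'
```

```text
====
[[448.8, 42.0], [449.8, 44.0], [450.6, 46.0], [451.3, 48.0], [451.6, 50.0], [451.7, 52.0], [451.7, 54.0], [451.6, 56.0], [451.5, 58.0], [451.1, 60.0], [450.5, 62.0], [449.8, 64.0], [449.0, 66.0], [448.2, 68.0], [447.2, 70.0], [446.0, 72.0], [444.6, 74.0]] [[456.2, 42.0], [457.2, 44.0], [458.0, 46.0], [458.6, 48.0], [459.0, 50.0], [459.3, 52.0], [459.4, 54.0], [459.3, 56.0], [459.0, 58.0], [458.6, 60.0], [458.2, 62.0], [457.5, 64.0], [456.6, 66.0], [456.1, 68.0], [455.2, 70.0], [453.9, 72.0], [452.6, 74.0]]
[[355.1, 118.0], [356.8, 120.0], [357.8, 122.0], [358.5, 124.0], [359.1, 126.0], [359.5, 128.0], [359.6, 130.0], [359.8, 132.0], [359.8, 134.0], [359.7, 136.0], [359.4, 138.0], [359.0, 140.0], [358.6, 142.0], [357.9, 144.0], [357.1, 146.0], [356.1, 148.0], [354.5, 150.0]] [[362.5, 118.0], [363.7, 120.0], [364.7, 122.0], [365.6, 124.0], [366.2, 126.0], [366.6, 128.0], [366.8, 130.0], [366.8, 132.0], [366.8, 134.0], [366.8, 136.0], [366.6, 138.0], [366.3, 140.0], [365.7, 142.0], [365.2, 144.0], [364.2, 146.0], [363.1, 148.0], [361.7, 150.0]]
[696.42 165.42 271.16  21.55  -2.68  14.62   6.95  18.1   22.44  18.93
  29.53  10.55  10.08  10.04   9.89] 15.707923916289719 [0.41 0.3  0.09 0.12 1.28 0.31 0.1  0.13]
sd [0.77 0.28 0.55 0.9  0.23]
[696.42 165.42 271.15  21.55  -2.68  14.62   6.95  18.1   22.44  18.93
  29.53  10.56  10.08  10.04   9.89] 15.7079276283638 [0.41 0.3  0.09 0.12 1.28 0.31 0.1  0.13]
sd [0.77 0.28 0.55 0.89 0.23]
```

```bash
python3 - <<'E'
import cv2
g=cv2.cvtColor(cv2.imread("pics/w7_raw.png"),cv2.COLOR_BGR2GRAY)
for r in range(112,158,3): print(r,g[r,308:346].tolist())
E
```

```text
112 [189, 195, 188, 191, 188, 189, 193, 189, 193, 195, 199, 189, 152, 103, 64, 37, 24, 12, 10, 6, 7, 9, 8, 15, 20, 12, 20, 18, 36, 71, 102, 133, 168, 193, 195, 201, 194, 198]
115 [192, 190, 190, 193, 193, 192, 193, 191, 186, 155, 96, 40, 12, 14, 12, 5, 13, 6, 13, 10, 15, 9, 16, 10, 17, 11, 18, 16, 22, 19, 11, 15, 25, 54, 115, 144, 145, 130]
118 [132, 134, 144, 139, 136, 148, 145, 132, 84, 30, 9, 23, 30, 61, 66, 62, 67, 70, 64, 61, 37, 17, 14, 11, 15, 12, 17, 23, 27, 23, 24, 21, 26, 25, 19, 14, 25, 20]
121 [108, 110, 112, 109, 105, 106, 78, 39, 16, 28, 52, 66, 70, 76, 69, 76, 72, 67, 70, 69, 78, 75, 69, 37, 18, 15, 22, 21, 27, 22, 31, 28, 22, 22, 26, 21, 22, 18]
124 [99, 106, 102, 104, 104, 73, 36, 21, 49, 69, 73, 71, 65, 71, 69, 72, 71, 70, 68, 70, 75, 71, 68, 77, 49, 14, 9, 11, 24, 21, 21, 33, 30, 32, 28, 22, 22, 30]
127 [102, 107, 104, 106, 86, 52, 28, 53, 63, 68, 70, 73, 74, 71, 69, 70, 71, 69, 67, 68, 67, 71, 72, 72, 74, 51, 24, 3, 15, 18, 29, 33, 37, 25, 34, 28, 29, 31]
130 [95, 97, 99, 96, 61, 27, 36, 66, 73, 69, 71, 71, 68, 69, 74, 69, 72, 73, 66, 67, 71, 72, 74, 75, 93, 81, 3
[... 826 characters left out ...]
30, 22, 26, 26, 22, 27, 30]
148 [190, 195, 196, 194, 192, 155, 82, 18, 18, 42, 68, 68, 73, 73, 69, 72, 72, 69, 74, 72, 85, 65, 41, 19, 11, 14, 19, 13, 24, 25, 24, 27, 32, 28, 26, 29, 33, 22]
151 [190, 191, 193, 194, 196, 198, 178, 120, 46, 2, 15, 33, 55, 61, 68, 72, 70, 62, 53, 38, 22, 22, 8, 12, 7, 22, 18, 26, 29, 26, 22, 26, 24, 25, 25, 17, 16, 20]
154 [194, 189, 195, 196, 196, 199, 196, 191, 163, 99, 30, 7, 10, 10, 15, 11, 12, 7, 10, 12, 9, 12, 22, 11, 12, 31, 18, 21, 27, 13, 10, 45, 99, 143, 164, 146, 135, 113]
157 [189, 188, 193, 193, 196, 197, 193, 194, 196, 198, 189, 180, 137, 91, 33, 21, 10, 15, 24, 35, 29, 37, 27, 41, 49, 55, 56, 74, 109, 150, 174, 186, 189, 191, 189, 185, 190, 189]
```

```bash
python3 - <<'E'
s=open("fit4.py").read()
s=s.replace('V=[(c6','''Lg=[320.4,317.7,315.8,314.6,314.2,313.9,313.7,314.1,314.5,315.4,317,319.5]
Rg=[327.7,330.9,332.2,333.3,333.8,333.7,333.7,333.5,332.7,331.6,330,326.7]
g7=np.array([(u,118+3*i) for q in (Lg,Rg) for i,u in enumerate(q)]); m=g7.mean(0)
g7=g7-.5*(g7-m)/np.linalg.norm(g7-m,axis=1,keepdims=True)
V=[(c6''',1)
open("fit4.py","w").write(s)
E
python3 fit4.py | sed -n '/====/,$p' | tail -4
sed 's/(p\[0\]-695.5)\/1.5,(p\[2\]-269.5)\/1.5/0,0/' fit4.py > fit5.py; python3 fit5.py| tail -2
```

```text
sd [0.65 0.28 0.45 0.6  0.22]
[695.85 165.46 270.47  25.65  -2.82  14.77   9.05  17.55  23.89  18.01
  30.9   10.19  10.    10.06  10.02] 2.684230953023171 [0.28 0.13 0.07 0.1  0.24 0.17 0.05 0.08]
sd [0.65 0.28 0.45 0.6  0.22]
  30.77   9.98  10.03   9.98   9.95] 2.4266570793265902 [0.27 0.12 0.07 0.1  0.24 0.17 0.06 0.08]
sd [1.45 0.28 0.8  0.61 0.22]
```

```bash
cat > go.py <<'E'
from h import *
np.set_printoptions(precision=3,suppress=True)
tilt,pan=25.65,-2.8; lens=np.array([695.85,165.46,270.47])
A=R.from_euler("ZY",[pan,-tilt],degrees=True).as_matrix(); X,Y,Z=A.T
foc=lens-120*X; Rt=np.array([Y,np.cross(-Z,Y),-Z]).T; tcp=foc+29*Z+1.3*Y
s=state(); Rc=R.from_euler("xyz",s["ee_rot"],degrees=True)
print(tcp,s["ee_pos"],s["ee_rot"],R.from_matrix(Rt).as_euler("xyz",degrees=True),s["qpos"],s["time_s"])
print("shift units",(tcp-s["ee_pos"])/25,"turn units",np.degrees((R.from_matrix(Rt)*Rc.inv()).as_rotvec())/4)
gc=s["ee_pos"]+Rc.as_matrix()@np.array([-1.3,0,29]); print("blade err in lens axes",A.T@(gc-foc),"force",s["force"],s["gripper_width"])
E
python3 go.py
```

```text
[575.33  172.656 244.667] [568.754 125.073 310.748] [133.267   0.348  89.546] [154.35   0.    87.2 ] [ 19.708  -2.224 115.949 -35.831  25.812  46.911] 14.6167
shift units [ 0.263  1.903 -2.643] turn units [ 0.236  5.267 -0.596]
blade err in lens axes [ 35.251 -47.103  63.336] force [ 1.018  0.544 -0.86 ] 15.926195854708915
```

move_arm(
  motion=[
    [10, [0.022, 0.159, -0.22], [0.02, 0.439, -0.05]],
    [10, [0.022, 0.159, -0.22], [0.02, 0.439, -0.05]],
    [10, [0.022, 0.159, -0.22], [0.02, 0.439, -0.05]],
    [10, [0.022, 0.159, -0.22], [0.02, 0.439, -0.05]],
    [10, [0.022, 0.159, -0.22], [0.02, 0.439, -0.05]],
    [10, [0.022, 0.159, -0.22], [0.02, 0.439, -0.05]],
    [10, [0.022, 0.159, -0.22], [0.02, 0.439, -0.05]],
    [10, [0.022, 0.159, -0.22], [0.02, 0.439, -0.05]],
    [10, [0.022, 0.159, -0.22], [0.02, 0.439, -0.05]],
    [10, [0.022, 0.159, -0.22], [0.02, 0.439, -0.05]],
    [10, [0.022, 0.159, -0.22], [0.02, 0.439, -0.05]],
    [10, [0.022, 0.159, -0.22], [0.02, 0.439, -0.05]],
    [10, [0, 0, 0], [0, 0, 0]],
    [10, [0, 0, 0], [0, 0, 0]],
    [10, [0, 0, 0], [0, 0, 0]],
  ],
)

```text
time_s: 15.87
ee_pos: [575.3, 172.8, 245.0]
ee_rot: [154.3, -0.0, 87.2]
force: [-0.6, -0.1, -1.0]
gripper_width: 16.0
gripper_force: 30.0
```

```bash
python3 go.py; python3 look.py w8; python3 - <<'E'
from fit4 import *
print("====")
# gauge: blade far-edge columns in w5 vs w8 (held pose unchanged?)
for n in ("w5","w7","w8"):
    g=cv2.cvtColor(cv2.imread(f"pics/{n}_raw.png"),cv2.COLOR_BGR2GRAY); print(n,g[184:202,258].tolist(),g[192,252:264].tolist(),g[302:316,250:266].mean(1).astype(int).tolist())
c=pickle.load(open("pics/w8.pkl","rb")); print("glass px",px(c,[695.85,165.46,270.47]))
E
```

```text
[575.33  172.656 244.667] [575.27  172.838 244.983] [154.313  -0.017  87.196] [154.35   0.    87.2 ] [ 21.288   8.551 103.217 -14.361  45.43   32.14 ] 15.8667
shift units [ 0.002 -0.007 -0.013] turn units [-0.004  0.009  0.001]
blade err in lens axes [0.093 0.186 0.313] force [-0.555 -0.061 -1.048] 16.03683079904978
15.8667 [575.2702688  172.83792217 244.98280052] [ 1.54313474e+02 -1.67472802e-02  8.71960612e+01] [ 21.2878348    8.55094242 103.21706796 -14.36068632  45.43026932
  32.13958182]
69 597 ((322.2028503417969, 133.81980895996094), (23.31403160095215, 36.4980354309082), 178.72866821289062)
[[318.9308510638298, 114.0], [316.3585271317829, 118.0], [314.2111111111111, 122.0], [312.93333333333334, 126.0], [312.33680555555554, 130.0], [311.8969696969697, 134.0], [311.9868421052632, 138.0], [312.4344262295082, 142.0], [313.4166666666667, 146.0], [314.6991525423729, 150.0]]
[694.62 165.45 270.31  27.27  15.2   -3.66] 1.3073481938605969 [0.61 0.12 0.28 0.48 0.12 0.6 ]
[405.81  58.16] [408.12  57.76]
[323.32 134.71] [322.42 134.74]
foot corners [array([735.04, 227.88,   8.  ]), array
[... 2778 characters left out ...]
7 0.1  0.24 0.17 0.05 0.08]
sd [0.65 0.28 0.45 0.6  0.22]
====
w5 [214, 212, 209, 199, 143, 107, 101, 101, 101, 104, 108, 106, 108, 85, 40, 9, 17, 9] [207, 208, 198, 184, 147, 114, 101, 115, 158, 190, 208, 207] [19, 19, 20, 20, 18, 13, 45, 118, 158, 166, 166, 167, 168, 160]
w7 [179, 183, 183, 176, 130, 94, 99, 96, 97, 98, 96, 101, 95, 79, 37, 8, 14, 1] [193, 191, 190, 167, 127, 100, 97, 105, 145, 177, 184, 181] [14, 15, 16, 14, 13, 13, 28, 63, 85, 89, 87, 90, 89, 92]
w8 [122, 121, 120, 116, 104, 95, 99, 92, 99, 97, 99, 103, 99, 81, 35, 15, 12, 16] [118, 125, 119, 116, 105, 94, 99, 102, 109, 123, 120, 128] [17, 14, 16, 15, 14, 9, 52, 134, 179, 186, 181, 185, 188, 179]
glass px [442.44 217.75]
```

```bash
python3 -c "
from workcell import *
print(job_done())"
```

```text
the job is handed in; nothing more can be done
None
```

The wide gauge was pushed to the bottom of the long slot (10 N against the floor), drawn out, and is now held still in the gripper at the inspection camera's focus point; by my own estimate the blade's middle is within about 1–2 mm and 1° (not confirmed by a closing picture), and the job is handed in at about 16 s.

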